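# Turn a tray of sample jars onto their caps for a leak check

## Robot

A 6-joint arm with a two-finger parallel gripper is mounted at the origin on the work surface. World frame = base frame: x ahead of the robot, y to its left, z up, the work surface at z = 0. Lengths are in m, angles in rad, forces in N, time in s.
With the tool pointing down it reaches from about 0.3 to 0.75 m from the base axis. Payload 8.5 kg.
Tool frame: the origin (TCP) lies at the very end of the fingers, on their centre line; the grasp point (between the pads) lies 19 mm behind it (ctrl.grip_point_offset is the distance from the TCP to the grasp point, in m); z points along the fingers, y is the line along which they close (so a half turn about z gives the same grasp; the last joint's range is limited). The gripper opens to 88 mm and grips with 3 to 60 N. Pads are 18 mm wide; open, the fingers measure 123 mm over their backs; the gripper's body (75 mm by 187 mm) begins 45 mm behind the grasp point.
Start: joints at [1.134, 0.381, 1.297, -0, 1.464, -0.215], TCP at [0.121, 0.537, 0.239] pointing down, gripper open.
Joint ranges: [-3.11, 3.11], [-0.89, 2.33], [0.22, 2.48], [-1.42, 4.56], [0.17, 2.85], [-2.88, 2.88]. Speed limits (rad/s): [2.39, 2.39, 3.14, 3.14, 3.14, 3.14].

## Interface

Orientations are given as a rotation vector (axis times angle).
In Python, from bench import ctrl gives the robot as it stands.
- The arm moves only by the tool jog_arm, never from a script. Its argument "increments" is a list of rows, each a list of 5 numbers: the shift along the world's x, y, z in m, then the turn about the world's z in degrees, then the finger opening in m, from 0 to 0.0881. In form: [[x, y, z, roll, hand], ...]. A call has exactly 8 rows; each row shifts and turns the commanded pose from where the row before left it; what a row does not reach is not made up. A row lasts 1/12 s, in which the tool goes at most 41.7 mm and 7.16 degrees, less where a joint would pass 70% of its speed; a pose out of reach is approached as far as the arm can. A call with a gripper value outside its range is refused whole. The fingers move at their own pace and stop on an object; "grip_force" is the grip in N (left out, the last holds). Time passes only in rows, so rows that do not move let the fingers close, or fill a call up. It gives the time, the measured TCP pose, the force, the opening and the grip force at its end, in the units of the state.
- ctrl.state(): the state, without advancing time (a new reading comes with each control period).
- ctrl.capture(name): name is "side" or "top"; returns the picture (480x640x3 uint8, red, green, blue); there is no depth.
- ctrl.camera_params(name): a dict with "mtx" (3x3 intrinsics, pixels), "dist_coeffs" ([k1, k2, p1, p2, k3] as OpenCV has them; the pictures are not rectified), "R" (3x3) and "t" (3): a world point X has camera coordinates R X + t. Camera axes: x right, y down, z forward; pixel columns grow to the right and rows downward; lengths in m; the calibration is good to about 2 mm. A picture is of the moment at which its call begins. camera_params takes no time and is no camera call.
- ctrl.sign_off(): hands the job in; it is judged then, once.
The state is a dict: "time_s": time; "joint_positions": joint angles; "qvel": joint speeds; "effort": joint torques, N m; "eef_pos": TCP position; "orientation": TCP orientation; "contact_force": force on the tool from outside, world axes, zero at the start; "wrist_torque": the same for the moment, N m; "finger_gap": finger opening in m; "grip_force": force on a finger pad.
Only numpy, scipy, OpenCV 4.12 (cv2) and the standard library are available. Lean on these libraries where they do the work, as an engineer would, in place of code of your own. Each camera call takes 0.05 s, during which the arm holds its last target. There are 200 camera calls.

## Task

The four sealed sample jars have to stand on their caps over the drip pan for a leak check, and the jars themselves must not be touched: lay the empty tray face-down over the jars so that it is fully seated on all four, turn the pair of trays over together without letting it fall or topple, and lift away the tray that is now on top. Finish with all four jars upside down in the pockets of the tray that was empty, that tray flat inside the drip pan, and the emptied tray lying flat on the bench next to the pan or further off; leave the other things on the bench where they are.

Things in the scene. Friction and masses are not known exactly. Their poses are not given: they have to be found in the camera images.
- full_tray_center (a point): The full tray: a white polypropylene block, 188 long (its x) by 60 wide (y) by 30 mm high (z), mass about 0.17 kg, with four round blind pockets of 41 mm diameter and 27 mm depth in a row along x, 46 mm apart (at x = -69, -23, 23, 69 mm), 3 mm of floor under them. At the start it stands on the bench, pockets up, one jar in each pocket, somewhere left of the pan. This point is the centre of the block (15 mm above its underside); z points out of the pocketed face.
- full_tray_face (a point): Centre of the pocketed (open) face of the full tray, 15 mm along z from its centre. With both trays face to face over the jars the pair is 64 mm thick and the two faces stay 4 mm apart. Nothing latches them together.
- empty_tray_center (a point): The empty tray: the same block as the full tray (188 x 60 x 30 mm, about 0.17 kg, same four pockets), lying face-down on the bench at the start, so that only its plain underside with four faint round mould marks is seen. Centre of the block; its z points out of the pocketed face, so straight down at the start.
- empty_tray_face (a point): Centre of the pocketed face of the empty tray, 15 mm along z from its centre. When the pair is held at the seam near one end (both trays between the pads): lightly held, it turns between the pads as that end is raised or lowered; held hard it keeps its angle to the gripper.
- drip_pan: Shallow rectangular stainless drip pan fixed to the bench, 260 (its x) by 320 mm (y) outside; floor 2 mm thick (top at z = 2 mm), rim 12 mm high and 3 mm thick. Origin at the centre of its underside. Empty at the start.
- jar0_center (a point): Sealed straight-sided sample jar, white with a ribbed blue screw cap, 38 mm diameter, 58 mm tall, the edges of cap and foot bevelled 3 mm, 35 to 70 g. Stands cap up in a pocket of the full tray, 1.5 mm of play all round, 31 mm of it standing proud. Centre of the jar (half-way up); z points from its foot to its cap.
- jar1_center (a point): Another jar like jar0, in another pocket. Centre of the jar; z points to its cap.
- jar2_center (a point): Another jar like jar0, in another pocket. Centre of the jar; z points to its cap.
- jar3_center (a point): Another jar like jar0, in another pocket. Centre of the jar; z points to its cap.
- white_bottle: White plastic reagent bottle with a wide screw cap, 66 mm diameter, 128 mm tall; a bystander. Origin at the centre of its underside.
- amber_bottle: Amber glass bottle with a black cap, 66 mm diameter, 112 mm tall; a bystander. Origin at the centre of its underside.
- beaker: Small glass beaker, 57 mm diameter, 70 mm tall; a bystander. Origin at the centre of its underside.
- stopper_bottle: Clear glass bottle with a glass stopper, 56 mm diameter, 104 mm tall; a bystander. Origin at the centre of its underside.
- funnel: White plastic funnel standing on its mouth, 72 mm diameter, 58 mm tall; a bystander. Origin at the centre of its underside.
- timer: White square bench timer, 62 x 62 x 18 mm, lying flat; a bystander. Origin at the centre of its underside.
Mind the look-alikes: they are no part of the job. What is shaped like the part that bears jar2_center but orange or turquoise is not meant.

How it is judged:
By the outcome, as a careful person would: the job done as asked, in the order asked, and still so for the second after the job is handed in, with the robot touching nothing.
It also fails if it takes over 72 s, if anything falls off the work surface, if the arm or the gripper's body presses on something with over 40 N, if the wrist force passes 120 N, or if a joint passes its speed limit or range.

## Working session

There is one attempt and no reset: what is moved stays moved. The work goes in short steps, Python scripts to look and compute and a tool call to move; the robot and the scene stay as the last step left them, time stands still between calls to the robot, and variables do not carry over. Pictures are saved under pics/ and viewed, at most 10 in all, crops included, and the job is handed in when it is done.

Besides the shell and the picture viewer there is one more tool, called after "Request:" as name(argument=value, ...), one argument or row to a line, values as JSON. jog_arm: Moves the arm, as the interface text tells. Its arguments: {"type":"object","properties":{"increments":{"type":"array","items":{"type":"array","items":{"type":"number"}}},"grip_force":{"type":"number"}},"required":["increments"]}

```bash
mkdir -p pics; cat > h.py <<'E'
import numpy as np, cv2
from bench import ctrl
def snap(n,f):
    im=ctrl.capture(n); cv2.imwrite('pics/'+f,cv2.cvtColor(im,cv2.COLOR_RGB2BGR)); return im
def ray(n,uv):
    p=ctrl.camera_params(n); K=np.array(p['mtx'],float);R=np.array(p['R'],float);t=np.array(p['t'],float)
    u=cv2.undistortPoints(np.array(uv,float).reshape(-1,1,2),K,np.array(p['dist_coeffs'],float)).reshape(-1,2)
    d=np.c_[u,np.ones(len(u))]@R; return -R.T@t,d
def onz(n,uv,z):
    c,d=ray(n,uv); s=(z-c[2])/d[:,2]; return c+s[:,None]*d
def proj(n,X):
    p=ctrl.camera_params(n); R=np.array(p['R'],float)
    return cv2.projectPoints(np.array(X,float).reshape(-1,1,3),cv2.Rodrigues(R)[0],np.array(p['t'],float),np.array(p['mtx'],float),np.array(p['dist_coeffs'],float))[0].reshape(-1,2)
E
python3 - <<'E'
from h import *
snap('top','t0.png');snap('side','s0.png')
for n in('top','side'): print(n,ray(n,[[320,240]]))
s=ctrl.state();print(s['orientation'],s['contact_force'],ctrl.grip_point_offset)
E
```

```text
top (array([0.53418091, 0.07382955, 1.24364165]), array([[ 0.03603593, -0.00743114, -0.99935956]]))
side (array([ 0.32946392, -0.88451665,  0.72451312]), array([[ 0.21405028,  0.80294568, -0.55640351]]))
[-3.47679813e-01 -3.12189038e+00  1.87730507e-03] [0.39796343 0.70703569 0.09394397] 0.0187
```

View pics/t0.png

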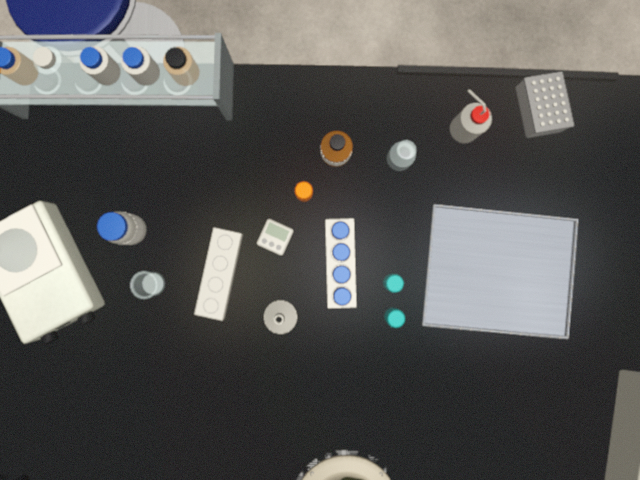

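View pics/s0.png

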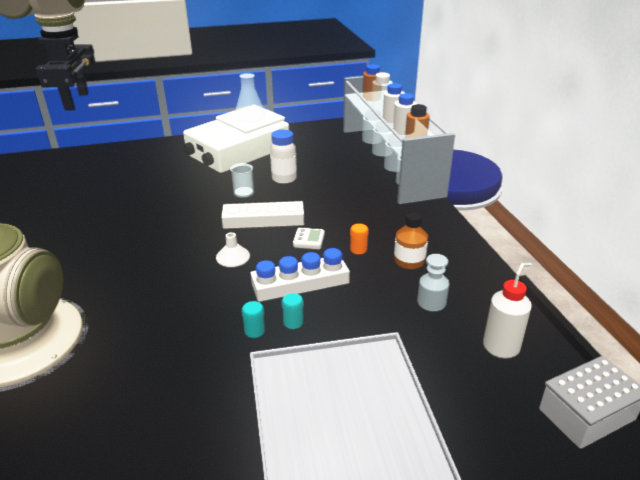

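The top view shows the empty tray, with faint marks, at (218,274). The full tray with its four blue caps is at (341,263) and the pan at (500,271). The look-alikes are an orange jar at (304,190) and turquoise jars at (395,283) and (396,318). Only the four blue-capped jars in the white tray fit the description. Next I'll measure them and confirm in a crop.

```bash
python3 - <<'E'
from h import *
im=cv2.imread('pics/t0.png')
hsv=cv2.cvtColor(im,cv2.COLOR_BGR2HSV)
white=((hsv[...,1]<60)&(hsv[...,2]>120)).astype(np.uint8)
blue=((hsv[...,0]>100)&(hsv[...,0]<130)&(hsv[...,1]>90)&(hsv[...,2]>100)).astype(np.uint8)
def rect(m,x0,x1,y0,y1):
    mm=np.zeros_like(m);mm[y0:y1,x0:x1]=m[y0:y1,x0:x1]
    cs=cv2.findContours(mm,cv2.RETR_EXTERNAL,cv2.CHAIN_APPROX_NONE)[0]
    return cv2.boxPoints(cv2.minAreaRect(np.vstack([c for c in cs if len(c)>20])))
for nm,b,z in(('empty',(185,248,222,330),.03),('full',(318,364,212,314),.03)):
    m=white|blue
    P=onz('top',rect(m,*b),z)[:,:2]; c=P.mean(0)
    e=[P[1]-P[0],P[2]-P[1]]; l=[np.hypot(*v) for v in e]; v=e[int(np.argmax(l))]
    print(nm,c.round(4),np.round(l,4),'ang',np.degrees(np.arctan2(v[1],v[0])).round(2))
n,_,st,ce=cv2.connectedComponentsWithStats(blue[212:314,318:364])
cc=[ce[i]+[318,212] for i in range(1,n) if st[i][4]>60]; print(cc)
C=onz('top',cc,.061)[:,:2]; print(C.round(4),C.mean(0)); 
u=np.linalg.svd(C-C.mean(0))[2][0]; print('row ang',np.degrees(np.arctan2(u[1],u[0])))
print('pan',onz('top',[[433,206],[578,218],[568,337],[424,325]],.012).round(3))
for nm,p,z in(('or',(304,190),.05),('t1',(395,283),.05),('t2',(396,318),.05),('timer',(275,237),.018),('funnel',(280,318),.03),('amber',(337,150),.09),('beak',(147,285),.05),('wb',(112,226),.128),('stop',(402,156),.1)): print(nm,onz('top',[p],z).round(3))
crop=cv2.resize(im[180:350,180:420],None,fx=3.3,fy=3.3,interpolation=cv2.INTER_CUBIC);cv2.imwrite('pics/c0.png',crop)
E
```

```text
empty [0.5029 0.281 ] [0.1919 0.066 ] ang -11.16
full [0.53   0.0207] [0.0643 0.1926] ang -177.66
[array([340.00460829, 229.90322581]), array([340.81516588, 251.64454976]), array([341.0787037 , 274.11111111]), array([341.70720721, 295.80630631])]
[[0.5985 0.0238]
 [0.5534 0.0215]
 [0.5068 0.0202]
 [0.462  0.0183]] [0.53017788 0.02094894]
row ang -177.7620389806243
pan [[ 0.657 -0.18   0.012]
 [ 0.636 -0.504  0.012]
 [ 0.375 -0.482  0.012]
 [ 0.398 -0.163  0.012]]
or [[0.682 0.1   0.05 ]]
t1 [[ 0.49  -0.094  0.05 ]]
t2 [[ 0.417 -0.097  0.05 ]]
timer [[0.583 0.162 0.018]]
funnel [[0.411 0.147 0.03 ]]
amber [[0.76  0.033 0.09 ]]
beak [[0.477 0.426 0.05 ]]
wb [[0.595 0.476 0.128]]
stop [[ 0.749 -0.098  0.1  ]]
```

View pics/c0.png

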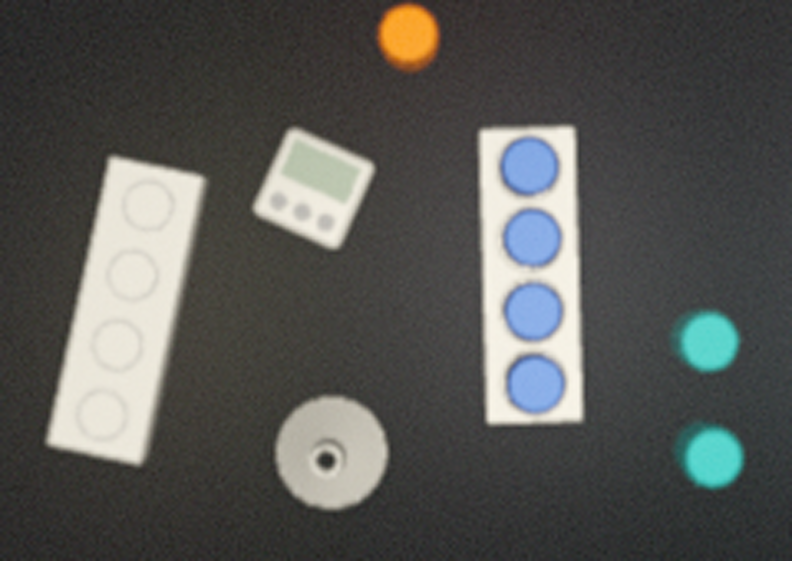

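The crop shows the white tray with four blue caps at crop (533,275), which is the one meant. The orange and turquoise jars stand loose on the bench. I'm moving over the empty tray.

Request:
jog_arm(
  increments=[
    [0.024,-0.016,0,0.75,0.088],
    [0.024,-0.016,0,0.75,0.088],
    [0.024,-0.016,0,0,0.088],
    [0.024,-0.016,0,0,0.088],
    [0.024,-0.016,0,0,0.088],
    [0.024,-0.016,0,0,0.088],
    [0.024,-0.016,0,0,0.088],
    [0.024,-0.016,0,0,0.088],
  ],
  grip_force=30,
)

```text
time_s: 0.77
eef_pos: [0.3139, 0.4075, 0.2385]
orientation: [-0.307, -3.126, 0.001]
contact_force: [0.3, 0.2, 0.6]
finger_gap: 0.0885
grip_force: 0.0
```

Request:
jog_arm(
  increments=[
    [0.024,-0.016,0,0,0.088],
    [0.024,-0.016,0,0,0.088],
    [0.024,-0.016,0,0,0.088],
    [0.024,-0.016,0,0,0.088],
    [0.024,-0.016,-0.02,0,0.088],
    [0.024,-0.016,-0.02,0,0.088],
    [0.024,-0.016,-0.02,0,0.088],
    [0.022,-0.015,-0.02,0,0.088],
  ],
)

```text
time_s: 1.43
eef_pos: [0.5041, 0.2803, 0.1575]
orientation: [-0.307, -3.126, 0.0]
contact_force: [0.2, 0.3, -0.4]
finger_gap: 0.0878
grip_force: 0.0
```

Request:
jog_arm(
  increments=[
    [0,0,-0.02,0,0.088],
    [0,0,-0.02,0,0.088],
    [0,0,-0.02,0,0.088],
    [0,0,-0.02,0,0.088],
    [0,0,-0.02,0,0.088],
    [0,0,0,0,0.088],
    [0,0,0,0,0.088],
    [0,0,0,0,0.088],
  ],
)

```text
time_s: 2.1
eef_pos: [0.5034, 0.2817, 0.0597]
orientation: [0.307, 3.125, 0.001]
contact_force: [0.7, -0.7, 0.6]
finger_gap: 0.0883
grip_force: 0.0
```

Request:
jog_arm(
  increments=[
    [0,0,-0.02,0,0.088],
    [0,0,-0.02,0,0.088],
    [0,0,-0.01,0,0.088],
    [0,0,-0.005,0,0.088],
    [0,0,0,0,0.088],
    [0,0,0,0,0.05],
    [0,0,0,0,0.05],
    [0,0,0,0,0.05],
  ],
)

```text
time_s: 2.77
eef_pos: [0.5034, 0.2817, 0.0047]
orientation: [0.307, 3.125, 0.001]
contact_force: [-1.1, 0.3, -0.5]
finger_gap: 0.0703
grip_force: 0.0
```

Request:
jog_arm(
  increments=[
    [0,0,0,0,0.05],
    [0,0,0,0,0.05],
    [0,0,0,0,0.05],
    [0,0,0,0,0.05],
    [0,0,0.02,0,0.05],
    [0,0,0.02,0,0.05],
    [0,0,0.02,0,0.05],
    [0,0,0.02,0,0.05],
  ],
)

```text
time_s: 3.43
eef_pos: [0.5026, 0.2814, 0.0842]
orientation: [-0.307, -3.125, 0.001]
contact_force: [0.2, 0.1, -2.0]
finger_gap: 0.0599
grip_force: 30.0
```

Request:
jog_arm(
  increments=[
    [0,0,0.02,0,0.05],
    [0,0,0.02,0,0.05],
    [0,0,0.02,0,0.05],
    [0,0,0,0,0.05],
    [0,0,0,0,0.05],
    [0,0,0,0,0.05],
    [0,0,0,0,0.05],
    [0,0,0,0,0.05],
  ],
)

```text
time_s: 4.1
eef_pos: [0.5026, 0.2813, 0.1424]
orientation: [-0.307, -3.124, 0.002]
contact_force: [-0.0, -0.4, -1.4]
finger_gap: 0.0598
grip_force: 30.0
```

```bash
python3 - <<'E'
from h import *
snap('side','s1.png');snap('top','t1.png');s=ctrl.state();print(s['eef_pos'],s['orientation'])
E
```

```text
[0.50276847 0.28138705 0.14289091] [-3.06724017e-01 -3.12520174e+00  9.74998139e-04]
```

View pics/s1.png

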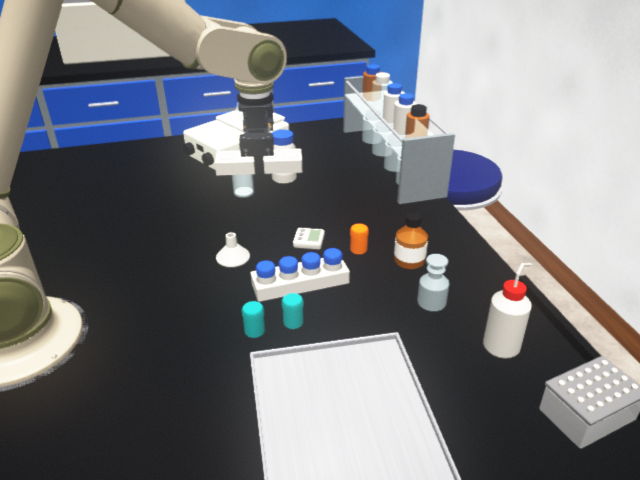

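The tray is held level, with its ends at about (216,165) and (302,160) in the side view. Next I'm moving above the full tray.

Request:
jog_arm(
  increments=[
    [0.0027,-0.026,0,1.35,0.05],
    [0.0027,-0.026,0,1.35,0.05],
    [0.0027,-0.026,0,1.35,0.05],
    [0.0027,-0.026,0,1.35,0.05],
    [0.0027,-0.026,0,1.35,0.05],
    [0.0027,-0.026,0,1.35,0.05],
    [0.0027,-0.026,0,1.35,0.05],
    [0.0027,-0.026,0,1.35,0.05],
  ],
)

```text
time_s: 4.87
eef_pos: [0.5245, 0.0723, 0.1435]
orientation: [-0.009, -3.141, -0.0]
contact_force: [-0.2, 0.3, -1.4]
finger_gap: 0.0599
grip_force: 30.0
```

Request:
jog_arm(
  increments=[
    [0.0027,-0.026,0,1.35,0.05],
    [0.0027,-0.026,0,1.35,0.05],
    [0,0,-0.02,0,0.05],
    [0,0,-0.015,0,0.05],
    [0,0,0,0,0.05],
    [0,0,0,0,0.05],
    [0,0,0,0,0.05],
    [0,0,0,0,0.05],
  ],
)

```text
time_s: 5.53
eef_pos: [0.5304, 0.0217, 0.1097]
orientation: [-0.064, 3.139, -0.001]
contact_force: [0.2, 0.7, -1.5]
finger_gap: 0.0595
grip_force: 30.0
```

```bash
python3 - <<'E'
from h import *
a=snap('side','s2.png');snap('top','t2.png');s=ctrl.state();print(s['eef_pos'],s['orientation'])
im=cv2.imread('pics/s2.png');cv2.imwrite('pics/c2.png',cv2.resize(im[200:310,220:380],None,fx=5,fy=5,interpolation=cv2.INTER_CUBIC))
E
```

```text
[0.53029093 0.02172943 0.10948539] [-6.36108940e-02  3.13959759e+00 -4.54742289e-04]
```

View pics/c2.png

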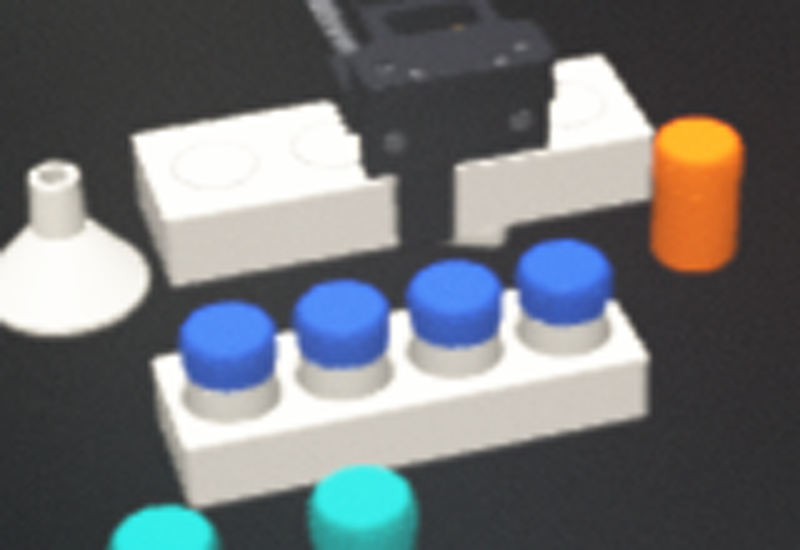

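The crop shows the held tray's front lower corners at crop (175,285) and (648,200), over the full tray's lower corners at (192,505) and (648,413). I'm comparing the two.

```bash
python3 - <<'E'
from h import *
f=lambda P:np.array(P)/5+[220,200]-.4
H=onz('side',f([[175,285],[648,200]]),.1048); F=onz('side',f([[192,505],[648,413]]),0); T=onz('side',f([[190,442],[648,355]]),.03)
for n,P in(('held',H),('full0',F),('fulltop',T)): d=P[1]-P[0];print(n,P.round(4).tolist(),np.hypot(*d[:2]).round(4),np.degrees(np.arctan2(d[1],d[0])).round(2),P.mean(0).round(4))
im=cv2.imread('pics/t2.png');hsv=cv2.cvtColor(im,cv2.COLOR_BGR2HSV)
# held tray in top view: end edges
w=((hsv[...,1]<70)&(hsv[...,2]>120)).astype(np.uint8)
for c in(328,332,336,350,354): 
    r=np.where(w[200:330,c])[0]; print(c,r.min()+200 if len(r) else 0,r.max()+200 if len(r) else 0)
E
```

```text
held [[0.4368, -0.0104, 0.1048], [0.6226, -0.0043, 0.1048]] 0.1859 1.88 [ 0.5297 -0.0074  0.1048]
full0 [[0.4358, -0.0112, 0.0], [0.6248, -0.0043, 0.0]] 0.1891 2.08 [ 0.5303 -0.0077  0.    ]
fulltop [[0.4373, -0.0098, 0.03], [0.624, -0.0048, 0.03]] 0.1868 1.54 [ 0.5307 -0.0073  0.03  ]
328 215 329
332 214 329
336 214 329
350 214 329
354 214 329
```

Aligned to within 1 mm. Lowering.

Request:
jog_arm(
  increments=[
    [0.0005,0,-0.015,0,0.05],
    [0,0,-0.012,0,0.05],
    [0,0,-0.01,0,0.05],
    [0,0,-0.005,0,0.05],
    [0,0,-0.004,0,0.05],
    [0,0,-0.004,0,0.05],
    [0,0,-0.003,0,0.05],
    [0,0,0,0,0.05],
  ],
)

```text
time_s: 6.3
eef_pos: [0.5304, 0.0215, 0.0555]
orientation: [0.063, -3.141, -0.0]
contact_force: [0.4, -0.1, -2.0]
finger_gap: 0.06
grip_force: 30.0
```

Request:
jog_arm(
  increments=[
    [0,0,-0.004,0,0.05],
    [0,0,-0.004,0,0.05],
    [0,0,-0.004,0,0.05],
    [0,0,-0.003,0,0.05],
    [0,0,-0.002,0,0.05],
    [0,0,-0.001,0,0.05],
    [0,0,0,0,0.05],
    [0,0,0,0,0.05],
  ],
)

```text
time_s: 6.97
eef_pos: [0.5304, 0.0215, 0.0383]
orientation: [-0.063, 3.141, -0.0]
contact_force: [-3.2, -0.1, 6.0]
finger_gap: 0.0598
grip_force: 30.0
```

It seated with a contact force of about 7 N. Releasing, then gripping the seam at the near end with a light hold.

Request:
jog_arm(
  increments=[
    [0,0,0.001,0,0.088],
    [0,0,0,0,0.088],
    [0,0,0,0,0.088],
    [0,0,0,0,0.088],
    [0,0,0,0,0.088],
    [-0.01,-0.0004,0,0,0.088],
    [-0.016,-0.0006,0,0,0.088],
    [-0.018,-0.0007,0,0,0.088],
  ],
)

```text
time_s: 7.63
eef_pos: [0.4863, 0.0198, 0.0386]
orientation: [-0.063, 3.14, -0.0]
contact_force: [0.1, 0.4, -1.0]
finger_gap: 0.0879
grip_force: 0.0
```

Request:
jog_arm(
  increments=[
    [-0.016,-0.0006,0,0,0.088],
    [-0.012,-0.0005,0,0,0.088],
    [-0.004,-0.0002,0,0,0.088],
    [0,0,-0.01,0,0.088],
    [0,0,-0.01,0,0.088],
    [0,0,-0.005,0,0.088],
    [0,0,0,0,0.088],
    [0,0,0,0,0.088],
  ],
)

```text
time_s: 8.3
eef_pos: [0.4548, 0.0185, 0.0137]
orientation: [0.063, -3.141, -0.0]
contact_force: [0.3, 0.4, -0.4]
finger_gap: 0.088
grip_force: 0.0
```

```bash
python3 - <<'E'
from h import *
snap('side','s3.png');s=ctrl.state();print(s['eef_pos'],s['contact_force'])
im=cv2.imread('pics/s3.png');cv2.imwrite('pics/c3.png',cv2.resize(im[200:310,220:380],None,fx=5,fy=5,interpolation=cv2.INTER_CUBIC))
E
```

```text
[0.4548679  0.0184727  0.01395941] [0.68576436 0.57833654 0.72537222]
```

View pics/c3.png

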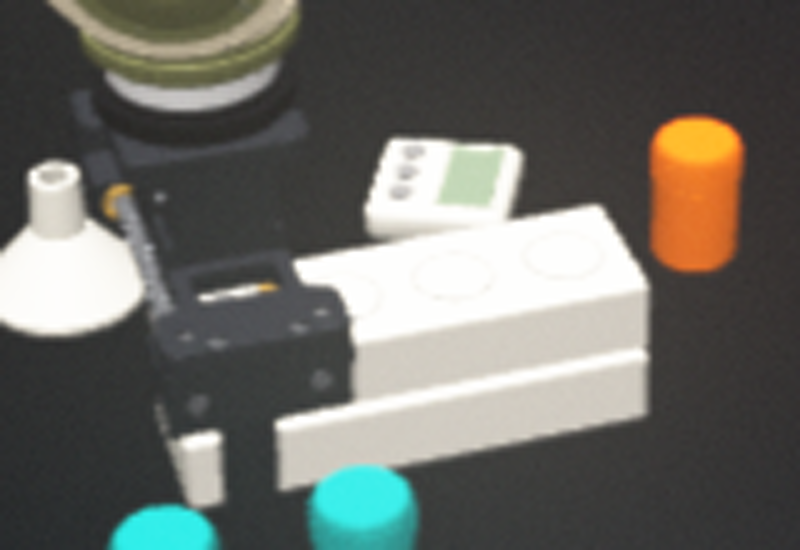

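The trays are seated with an even seam. Closing lightly and starting the lift along the arc about the far end's lower edge.

Request:
jog_arm(
  increments=[
    [0,0,0,0,0.05],
    [0,0,0,0,0.05],
    [0,0,0,0,0.05],
    [0,0,0,0,0.05],
    [0,0,0,0,0.05],
    [0,0,0,0,0.05],
    [0,0,0,0,0.05],
    [0,0,0,0,0.05],
  ],
  grip_force=12,
)

```text
time_s: 9.02
eef_pos: [0.4546, 0.0184, 0.0139]
orientation: [-0.063, 3.141, -0.0]
contact_force: [-0.7, -0.7, 3.8]
finger_gap: 0.0599
grip_force: 12.0
```

Request:
jog_arm(
  increments=[
    [0.001,0,0.004,0,0.05],
    [0.001,0,0.005,0,0.05],
    [0.002,0.0001,0.007,0,0.05],
    [0.002,0.0001,0.007,0,0.05],
    [0.002,0.0001,0.006,0,0.05],
    [0,0,0,0,0.05],
    [0,0,0,0,0.05],
    [0,0,0,0,0.05],
  ],
)

```text
time_s: 9.68
eef_pos: [0.4629, 0.0188, 0.0429]
orientation: [-0.063, 3.14, -0.0]
contact_force: [1.3, 0.8, -4.2]
finger_gap: 0.0597
grip_force: 12.0
```

```bash
python3 - <<'E'
from h import *
snap('side','s4.png');s=ctrl.state();print(s['eef_pos'],s['contact_force'],s['wrist_torque'])
im=cv2.imread('pics/s4.png');cv2.imwrite('pics/c4.png',cv2.resize(im[180:310,220:380],None,fx=4,fy=4,interpolation=cv2.INTER_CUBIC))
E
```

```text
[0.46282169 0.01876388 0.04274156] [ 0.28674066  0.6398171  -2.76288875] [-0.02066959 -0.24326208 -0.04266533]
```

View pics/c4.png

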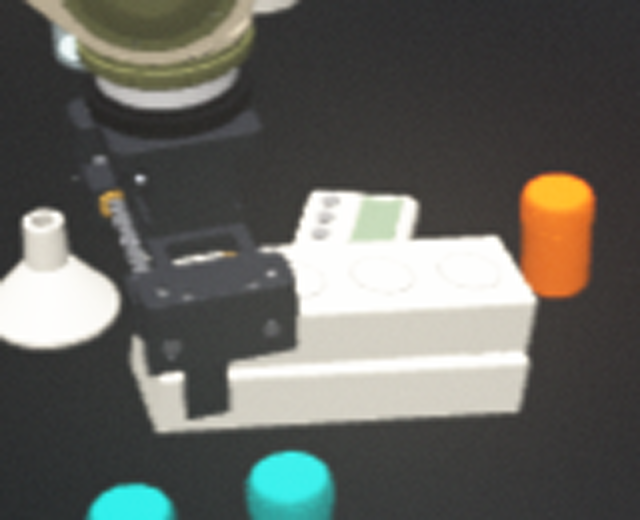

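The pair tilts by about 10° with the seam even, and the far end stays on the bench. Continuing to vertical.

Request:
jog_arm(
  increments=[
    [0.0033,0.0001,0.0068,0,0.05],
    [0.0033,0.0001,0.0068,0,0.05],
    [0.0033,0.0001,0.0068,0,0.05],
    [0.0033,0.0001,0.0068,0,0.05],
    [0.0044,0.0002,0.0061,0,0.05],
    [0.0044,0.0002,0.0061,0,0.05],
    [0.0044,0.0002,0.0061,0,0.05],
    [0.0044,0.0002,0.0061,0,0.05],
  ],
)

```text
time_s: 10.4
eef_pos: [0.4938, 0.0201, 0.095]
orientation: [-0.063, 3.141, -0.0]
contact_force: [1.3, 0.3, -4.7]
finger_gap: 0.06
grip_force: 12.0
```

Request:
jog_arm(
  increments=[
    [0.0054,0.0002,0.0053,0,0.05],
    [0.0054,0.0002,0.0053,0,0.05],
    [0.0054,0.0002,0.0053,0,0.05],
    [0.0054,0.0002,0.0053,0,0.05],
    [0.0062,0.0002,0.0043,0,0.05],
    [0.0062,0.0002,0.0043,0,0.05],
    [0.0062,0.0002,0.0043,0,0.05],
    [0.0062,0.0002,0.0043,0,0.05],
  ],
)

```text
time_s: 11.07
eef_pos: [0.5403, 0.0217, 0.1332]
orientation: [-0.063, 3.141, 0.0]
contact_force: [-0.8, 0.4, -2.6]
finger_gap: 0.0602
grip_force: 12.0
```

```bash
python3 - <<'E'
from h import *
snap('side','s5.png');s=ctrl.state();print(s['eef_pos'],s['contact_force'],s['wrist_torque'])
im=cv2.imread('pics/s5.png');cv2.imwrite('pics/c5.png',cv2.resize(im[140:310,220:400],None,fx=3,fy=3,interpolation=cv2.INTER_CUBIC))
E
```

```text
[0.54174028 0.02153514 0.1339817 ] [-1.01674055  0.89720884 -0.12524833] [0.21203907 0.38870426 0.1523709 ]
```

View pics/c5.png

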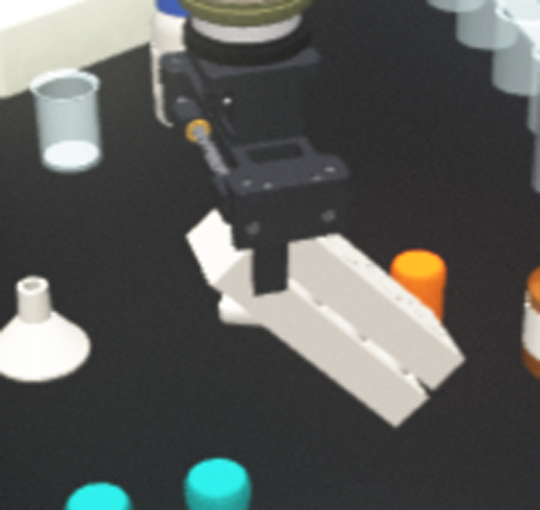

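The pair is at about 50° and both trays are still together. The seam at the far end is slightly wider, about 8 mm against 4. I'm easing the grip a little and continuing to vertical.

Request:
jog_arm(
  increments=[
    [0.0069,0.0003,0.0031,0,0.05],
    [0.0069,0.0003,0.0031,0,0.05],
    [0.0069,0.0003,0.0031,0,0.05],
    [0.0069,0.0003,0.0031,0,0.05],
    [0.0073,0.0003,0.0018,0,0.05],
    [0.0073,0.0003,0.0018,0,0.05],
    [0.0073,0.0003,0.0018,0,0.05],
    [0.0073,0.0003,0.0018,0,0.05],
  ],
  grip_force=10,
)

```text
time_s: 11.78
eef_pos: [0.5977, 0.024, 0.1532]
orientation: [-0.063, 3.139, -0.0]
contact_force: [-1.8, 0.4, 3.6]
finger_gap: 0.0601
grip_force: 10.0
```

Request:
jog_arm(
  increments=[
    [0.0075,0.0003,0.0006,0,0.05],
    [0.0075,0.0003,0.0006,0,0.05],
    [0.0075,0.0003,0.0006,0,0.05],
    [0.0075,0.0003,0.0006,0,0.05],
    [0.0075,0.0003,-0.0006,0,0.05],
    [0.0075,0.0003,-0.0006,0,0.05],
    [0.0075,0.0003,-0.0006,0,0.05],
    [0.0075,0.0003,-0.0006,0,0.05],
  ],
)

```text
time_s: 12.45
eef_pos: [0.6581, 0.0264, 0.1532]
orientation: [-0.063, 3.138, -0.0]
contact_force: [-1.2, 1.4, 8.7]
finger_gap: 0.0597
grip_force: 10.0
```

```bash
python3 - <<'E'
from h import *
snap('side','s6.png');s=ctrl.state();print(s['eef_pos'],s['contact_force'],s['wrist_torque'])
im=cv2.imread('pics/s6.png');cv2.imwrite('pics/c6.png',cv2.resize(im[120:300,250:430],None,fx=3,fy=3,interpolation=cv2.INTER_CUBIC))
E
```

```text
[0.65907359 0.02632327 0.15309598] [-0.48821356 -0.1269761   8.5780762 ] [0.20323076 0.14397742 0.02413177]
```

View pics/c6.png

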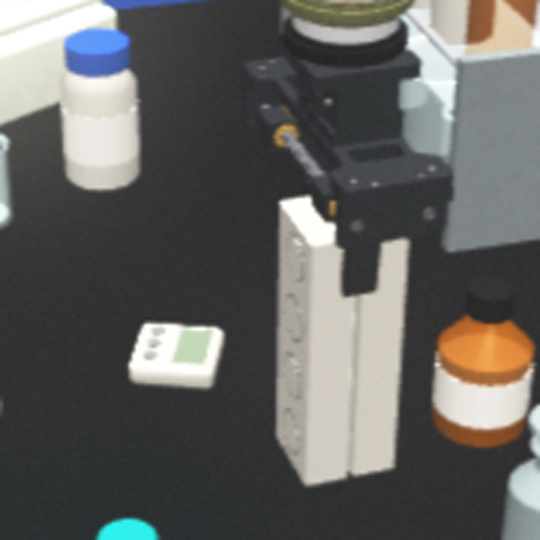

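The pair stands vertical with the seam closed, bottom at crop (340,480) in the side view, and the empty tray on the +x side. Now I'm gripping hard, lifting, and carrying it over the pan while turning.

Request:
jog_arm(
  increments=[
    [0,0,0,0,0.05],
    [0,0,0,0,0.05],
    [0,0,0,0,0.05],
    [0,0,0.008,0,0.05],
    [0,0,0.016,0,0.05],
    [0,0,0.02,0,0.05],
    [0,0,0.02,0,0.05],
    [0,0,0.016,0,0.05],
  ],
  grip_force=50,
)

```text
time_s: 13.17
eef_pos: [0.6566, 0.0265, 0.2328]
orientation: [0.063, -3.14, -0.0]
contact_force: [0.2, -0.3, -5.6]
finger_gap: 0.0593
grip_force: 50.0
```

Request:
jog_arm(
  increments=[
    [-0.004,-0.008,0,-3,0.05],
    [-0.0085,-0.0155,0,-6,0.05],
    [-0.0085,-0.0155,0,-6,0.05],
    [-0.0085,-0.0155,0,-6,0.05],
    [-0.0085,-0.0155,0,-6,0.05],
    [-0.0085,-0.0155,0,-6,0.05],
    [-0.0085,-0.0155,0,-6,0.05],
    [-0.0085,-0.0155,0,-6,0.05],
  ],
)

```text
time_s: 13.83
eef_pos: [0.5924, -0.0907, 0.2314]
orientation: [-1.151, -2.921, 0.0]
contact_force: [-0.5, -0.2, -5.4]
finger_gap: 0.0597
grip_force: 50.0
```

Request:
jog_arm(
  increments=[
    [-0.0085,-0.0155,0,-6,0.05],
    [-0.0085,-0.0155,0,-6,0.05],
    [-0.0085,-0.0155,0,-6,0.05],
    [-0.0085,-0.0155,0,-6,0.05],
    [-0.0085,-0.0155,0,-6,0.05],
    [-0.0085,-0.0155,0,-6,0.05],
    [-0.0085,-0.0155,0,-6,0.05],
    [-0.0085,-0.0155,0,-6,0.05],
  ],
)

```text
time_s: 14.5
eef_pos: [0.5244, -0.2147, 0.2314]
orientation: [-2.239, -2.2, 0.001]
contact_force: [-0.7, -0.3, -6.0]
finger_gap: 0.0592
grip_force: 50.0
```

Request:
jog_arm(
  increments=[
    [-0.0045,-0.011,0,-3,0.05],
    [0,0,-0.015,0,0.05],
    [0,0,-0.02,0,0.05],
    [0,0,-0.015,0,0.05],
    [0,0,0,0,0.05],
    [0,0,0,0,0.05],
    [0,0,0,0,0.05],
    [0,0,0,0,0.05],
  ],
)

```text
time_s: 15.17
eef_pos: [0.521, -0.2253, 0.1834]
orientation: [2.291, 2.147, 0.001]
contact_force: [-0.9, -0.3, -6.5]
finger_gap: 0.0594
grip_force: 50.0
```

```bash
python3 - <<'E'
from h import *
snap('side','s7.png');snap('top','t7.png');s=ctrl.state();print(s['eef_pos'],s['orientation'],s['contact_force'],s['wrist_torque'])
E
```

```text
[ 0.52079117 -0.22518179  0.18319761] [2.29092109e+00 2.14761241e+00 4.92317703e-04] [-0.17269678  0.60678603 -4.49629179] [-0.07172125  0.07938632  0.0279234 ]
```

View pics/s7.png

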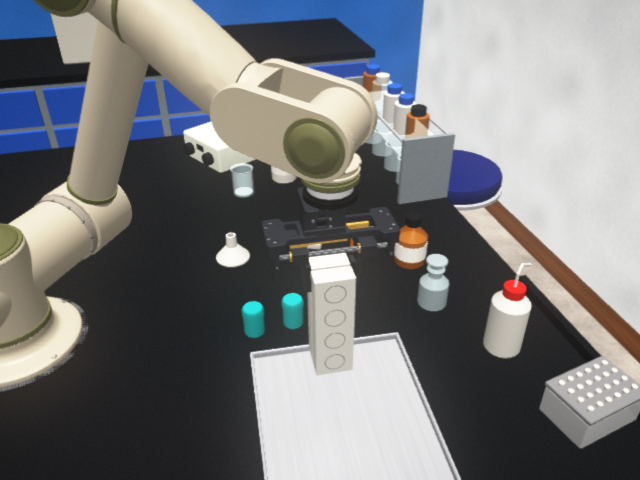

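That was my tenth picture. It shows the pair hanging upright over the pan, bottom at (330,373), inside the back rim at about (325,345), with the formerly empty tray's marked underside toward -y. I'm lowering to touch, checking by force from here on.

Request:
jog_arm(
  increments=[
    [0,0,-0.01,0,0.05],
    [0,0,-0.008,0,0.05],
    [0,0,-0.004,0,0.05],
    [0,0,-0.003,0,0.05],
    [0,0,-0.002,0,0.05],
    [0,0,0,0,0.05],
    [0,0,0,0,0.05],
    [0,0,0,0,0.05],
  ],
)

```text
time_s: 15.93
eef_pos: [0.5206, -0.2251, 0.1554]
orientation: [2.292, 2.148, 0.0]
contact_force: [0.3, 0.3, -4.9]
finger_gap: 0.0598
grip_force: 50.0
```

Request:
jog_arm(
  increments=[
    [0,0,-0.001,0,0.05],
    [0,0,-0.001,0,0.05],
    [0,0,0,0,0.05],
    [0,0,0,0,0.05],
    [0,0,0,0,0.05],
    [0,0,0,0,0.05],
    [0,0,0,0,0.05],
    [0,0,0,0,0.05],
  ],
)

```text
time_s: 16.6
eef_pos: [0.5207, -0.2254, 0.1551]
orientation: [2.29, 2.147, -0.0]
contact_force: [-3.3, 0.6, 8.1]
finger_gap: 0.0593
grip_force: 50.0
```

It touched at TCP z = 0.155. Easing the grip to 10 N and starting the tip toward -y.

Request:
jog_arm(
  increments=[
    [0,0,0,0,0.05],
    [0,0,0,0,0.05],
    [0,0,0,0,0.05],
    [0,0,0,0,0.05],
    [-0.0003,-0.005,0.0005,0,0.05],
    [-0.0005,-0.0076,0.0007,0,0.05],
    [-0.0005,-0.0076,0.0007,0,0.05],
    [-0.0005,-0.0076,0.0007,0,0.05],
  ],
  grip_force=10,
)

```text
time_s: 17.27
eef_pos: [0.5187, -0.2538, 0.1559]
orientation: [2.292, 2.148, 0.0]
contact_force: [1.1, 0.8, -3.1]
finger_gap: 0.0599
grip_force: 10.0
```

Request:
jog_arm(
  increments=[
    [-0.0005,-0.0076,0,0,0.05],
    [-0.0005,-0.0076,-0.0006,0,0.05],
    [-0.0005,-0.0076,-0.0006,0,0.05],
    [-0.0005,-0.0076,-0.0006,0,0.05],
    [0,-0.0026,0,0,0.05],
    [0,0,0,0,0.05],
    [0,0,0,0,0.05],
    [0,0,0,0,0.05],
  ],
)

```text
time_s: 17.93
eef_pos: [0.5166, -0.2856, 0.154]
orientation: [-2.292, -2.148, 0.0]
contact_force: [-0.1, -0.3, -3.0]
finger_gap: 0.0599
grip_force: 10.0
```

```bash
python3 - <<'E'
from h import *
snap('side','s8.png');snap('top','t8.png');s=ctrl.state();print(s['eef_pos'],s['contact_force'],s['wrist_torque'])
# edge rows: near bottom edge of the marked face and pan floor, in side view; expected edge if it tipped / if it slid upright
g=np.array([.5206,-.2251]);u=np.array([-.0645,-.998]);w=np.array([.998,-.0645])
for nm,o in(('tip',g+.032*u),('slid',g+.093*u)): print(nm,proj('side',[[*(o-.03*w),.002],[*(o+.03*w),.002]]).round(1))
im=cv2.imread('pics/s8.png')
hsv=cv2.cvtColor(im,cv2.COLOR_BGR2GRAY)
for c in(325,335,345): print(c,hsv[330:440:3,c].tolist())
E
```

```text
[ 0.51659415 -0.28557895  0.15398871] [-0.0227037   0.61893049 -2.76140077] [-0.15794817  0.07918728 -0.02252575]
tip [[316.2 386.5]
 [351.9 380.6]]
slid [[323.9 416.1]
 [361.4 409.6]]
325 [254, 254, 254, 197, 154, 156, 155, 156, 155, 155, 153, 155, 154, 156, 154, 155, 154, 131, 153, 215, 225, 225, 225, 226, 226, 226, 224, 224, 224, 225, 225, 225, 226, 228, 228, 230, 228]
335 [254, 254, 254, 158, 137, 153, 147, 155, 166, 155, 153, 155, 157, 157, 142, 161, 154, 155, 158, 221, 222, 223, 225, 224, 222, 220, 219, 220, 221, 222, 222, 221, 222, 223, 226, 226, 226]
345 [254, 254, 200, 167, 158, 157, 154, 148, 156, 157, 153, 153, 159, 154, 155, 155, 139, 154, 220, 224, 222, 224, 227, 227, 226, 224, 225, 224, 224, 224, 225, 224, 225, 226, 227, 227, 227]
```

The bottom edge is at row ~386, as expected for tipping; upright sliding would put it near row 413. Continuing down the arc.

Request:
jog_arm(
  increments=[
    [-0.0005,-0.0074,-0.0018,0,0.05],
    [-0.0005,-0.0074,-0.0019,0,0.05],
    [-0.0005,-0.0074,-0.0019,0,0.05],
    [-0.0005,-0.0074,-0.0019,0,0.05],
    [-0.0004,-0.0069,-0.0031,0,0.05],
    [-0.0004,-0.0069,-0.0031,0,0.05],
    [-0.0004,-0.0069,-0.0031,0,0.05],
    [-0.0004,-0.0069,-0.0031,0,0.05],
  ],
)

```text
time_s: 18.7
eef_pos: [0.5129, -0.3438, 0.1338]
orientation: [-2.292, -2.148, -0.0]
contact_force: [0.3, 0.7, -2.1]
finger_gap: 0.0596
grip_force: 10.0
```

Request:
jog_arm(
  increments=[
    [-0.0004,-0.0063,-0.0043,0,0.05],
    [-0.0004,-0.0063,-0.0043,0,0.05],
    [-0.0004,-0.0063,-0.0043,0,0.05],
    [-0.0004,-0.0063,-0.0043,0,0.05],
    [-0.0003,-0.0054,-0.0054,0,0.05],
    [-0.0003,-0.0054,-0.0054,0,0.05],
    [-0.0003,-0.0054,-0.0054,0,0.05],
    [-0.0003,-0.0054,-0.0054,0,0.05],
  ],
)

```text
time_s: 19.37
eef_pos: [0.5102, -0.3903, 0.0948]
orientation: [-2.292, -2.148, -0.0]
contact_force: [0.2, -0.4, -1.3]
finger_gap: 0.0599
grip_force: 10.0
```

```bash
python3 - <<'E'
from h import *
snap('side','s9.png');s=ctrl.state();print(s['eef_pos'],s['contact_force'],s['wrist_torque'])
# seam lines at side face x=+30mm? profile of brightness along predicted side: print tray front (-x.. camera looks +y): end face A rows
im=cv2.cvtColor(cv2.imread('pics/s9.png'),cv2.COLOR_BGR2GRAY)
b=cv2.resize(im[260:460,240:440],(50,50),interpolation=cv2.INTER_AREA)
for r in b[::2]: print(' '.join('%3d'%v for v in r[::2]))
E
```

```text
[ 0.50982728 -0.39107719  0.09363843] [-0.52844042 -2.98206829 -0.12074489] [-0.4134546  -0.05154142 -0.13306499]
230  68 139 139 139 139 140 140 138  85  83  87 134 164 228 224 218 208 194 173 144 127 135  88 210
 41  43  45 135 139 139 139 140  84  98 106 114 128  94 146 219 209 194 175 148 114  77  48  65 166
 40  41  41  42 113 138 138 138  78  89  94 103 109 119  89 157 199 176 151 116  48  47  48 175 145
 39  40  40  40  42  74 138 138  79  77  78  79  93 102 106 110 184 162 119 107  47  45  59 188 202
 38  38  40  40  40  41 125 139 123  68  77  77  78  90  94  81 151 138 213 200  45  44  70 121 129
 37 110 101  39  39  82 164 157 115  79  73  76  77  77  81  78 140 149 229 117  43  42  76 122 128
 82 162 158  42  39  53 103  97  40  76  78  64  67  66  67  77 134 220 169  68  41  41  40  77 110
 48 103  96  40  37  48  98  93  40  40  49 118  76  72  79 134 183 177 102  42  40  39  38  38  37
 40  96  92  43  38  39  96  86  39  39  39  39 108  98 107 104  98  81  41  40  40  44  45  36  36
 35  93  91  40  39  38  39  39  39  39  38  53  36  68 144 157 124  42  41 153  57  6
[... 813 characters left out ...]

 40  42 192 212 214 212 212  93 213 211 165  55 218 232 232 232 232 231  55 212 212 209 213 150  41
 40  43 159 212 213 212 213 212 214 211 212  58 217 218 233 228 185 235 210 212 211 213 212 185  86
 40  42 126 213 211 212 213 211 214 212 215 168 192 234 231 230 230 229 213 212 211 213 208 212 168
 40  43  91 213 210 213 213 211 214 213 214 215 155 230 229 229 229 230 213 209 210 209 212 211 157
 40  42  59 212 210 214 214 210 215 215 215 217 177 229 229 229 228 222 214 209 211 209 213 208 210
 40  43  47 209 211 214 213 212 216 217 216 219 215 216 217 213 213 210 212 209 211 209 210 208 209
 39  42  46 199 211 214 214 214 216 216 218 220 217 214 215 215 213 215 212 210 207 207 205 211 208
```

```bash
python3 - <<'E'
from h import *
s=ctrl.state();print(s['eef_pos'],s['contact_force'],s['wrist_torque'],s['finger_gap'])
g=np.array([.5206,-.2251]);u=np.array([-.0645,-.998]);w=np.array([.998,-.0645]);o=g+.032*u
for th in(55,60,65):
    a=np.radians(90-th); d=np.array([np.cos(a),np.sin(a)]);n=np.array([-np.sin(a),np.cos(a)])
    for nm,q in(('botA',.188*d),('seam',.188*d+.032*n),('topA',.188*d+.064*n)):
        print(th,nm,proj('side',[[*(o+q[0]*u+e*w),.002+q[1]] for e in(-.03,.03)]).round(0).tolist())
im=cv2.cvtColor(cv2.imread('pics/s9.png'),cv2.COLOR_BGR2GRAY)
for c in(342,350,360,370,378): print(c,im[366:450:3,c].tolist())
E
```

```text
[ 0.50982728 -0.39107719  0.09363843] [-0.52844042 -2.98206829 -0.12074489] [-0.4134546  -0.05154142 -0.13306499] 0.05970475952237761
55 botA [[338.0, 418.0], [382.0, 410.0]]
55 seam [[335.0, 394.0], [379.0, 386.0]]
55 topA [[332.0, 369.0], [376.0, 362.0]]
60 botA [[340.0, 430.0], [383.0, 422.0]]
60 seam [[337.0, 407.0], [381.0, 399.0]]
60 topA [[334.0, 383.0], [379.0, 376.0]]
65 botA [[341.0, 442.0], [385.0, 434.0]]
65 seam [[339.0, 419.0], [383.0, 412.0]]
65 topA [[336.0, 396.0], [381.0, 389.0]]
342 [47, 51, 47, 90, 234, 214, 130, 96, 223, 233, 233, 232, 233, 233, 232, 231, 203, 230, 236, 231, 230, 230, 229, 230, 229, 229, 224, 214]
350 [48, 53, 47, 208, 230, 191, 125, 108, 234, 231, 233, 232, 232, 233, 232, 232, 227, 228, 235, 230, 230, 229, 230, 229, 230, 229, 217, 217]
360 [49, 49, 78, 234, 220, 133, 102, 222, 232, 232, 233, 233, 232, 232, 232, 231, 231, 231, 231, 230, 230, 229, 230, 229, 228, 224, 214, 214]
370 [52, 49, 206, 233, 182, 132, 124, 233, 233, 232, 232, 232, 232, 232, 230, 163, 185, 235, 230, 229, 229, 229, 229, 229, 229, 214, 212, 212]
378 [46, 88, 211, 211, 130, 105, 183, 230, 231, 232, 233, 232, 231, 231, 188, 234, 235, 232, 229, 229, 230, 229, 229, 229, 218, 208, 207, 211]
```

The bottom edge at about row 440 and the seam at about row 413 match a tilt of 65° with the pair intact. Finishing the arc.

Request:
jog_arm(
  increments=[
    [-0.0003,-0.0044,-0.0062,0,0.05],
    [-0.0003,-0.0044,-0.0062,0,0.05],
    [-0.0003,-0.0044,-0.0062,0,0.05],
    [-0.0003,-0.0044,-0.0062,0,0.05],
    [-0.0002,-0.0033,-0.0069,0,0.05],
    [-0.0002,-0.0033,-0.0069,0,0.05],
    [-0.0002,-0.0033,-0.0069,0,0.05],
    [-0.0002,-0.0033,-0.0069,0,0.05],
  ],
)

```text
time_s: 20.08
eef_pos: [0.5088, -0.4212, 0.0438]
orientation: [2.29, 2.147, 0.0]
contact_force: [-0.9, -1.6, 15.1]
finger_gap: 0.0596
grip_force: 10.0
```

Request:
jog_arm(
  increments=[
    [-0.0001,-0.002,-0.006,0,0.05],
    [-0.0001,-0.002,-0.006,0,0.05],
    [-0.0001,-0.002,-0.005,0,0.05],
    [-0.0001,-0.001,-0.004,0,0.05],
    [0,0,-0.002,0,0.05],
    [0,0,0,0,0.05],
    [0,0,0,0,0.05],
    [0,0,0,0,0.05],
  ],
)

```text
time_s: 20.75
eef_pos: [0.5083, -0.428, 0.0205]
orientation: [2.291, 2.148, 0.0]
contact_force: [0.4, -1.9, 5.1]
finger_gap: 0.0598
grip_force: 10.0
```

```bash
python3 - <<'E'
from h import *
snap('side','s10.png');snap('top','t10.png');s=ctrl.state();print(s['eef_pos'],s['contact_force'],s['wrist_torque'])
g=np.array([.5206,-.2251]);u=np.array([-.0645,-.998]);w=np.array([.998,-.0645]);o=g+.032*u
for th in(80,85,90):
    a=np.radians(90-th); d=np.array([np.cos(a),np.sin(a)]);n=np.array([-np.sin(a),np.cos(a)])
    for nm,q in(('botA',.188*d),('seam',.188*d+.032*n),('topA',.188*d+.064*n),('topB',.064*n)):
        print(th,nm,proj('side',[[*(o+q[0]*u+e*w),.002+q[1]] for e in(-.03,.03)]).round(0).tolist())
im=cv2.cvtColor(cv2.imread('pics/s10.png'),cv2.COLOR_BGR2GRAY)
for c in(345,355,365,375,385): print(c,im[390:480:2,c].tolist())
t=cv2.cvtColor(cv2.imread('pics/t10.png'),cv2.COLOR_BGR2GRAY)
a=[[*(o+x*u+e*w),.066] for x in(0,.188) for e in(-.03,.03)];print(proj('top',a).round(0).tolist())
for r in range(235,305,4): print(r,t[r,440:580:4].tolist())
E
```

```text
[ 0.5083419  -0.42801726  0.02054227] [ 0.52183894 -1.27179011  4.92076971] [-0.31574488  0.05194973  0.06603405]
80 botA [[343.0, 474.0], [386.0, 465.0]]
80 seam [[342.0, 455.0], [386.0, 447.0]]
80 topA [[342.0, 436.0], [386.0, 428.0]]
80 topB [[314.0, 354.0], [351.0, 348.0]]
85 botA [[343.0, 482.0], [386.0, 474.0]]
85 seam [[343.0, 466.0], [386.0, 458.0]]
85 topA [[343.0, 449.0], [387.0, 441.0]]
85 topB [[315.0, 356.0], [352.0, 350.0]]
90 botA [[343.0, 490.0], [385.0, 482.0]]
90 seam [[343.0, 476.0], [386.0, 467.0]]
90 topA [[344.0, 461.0], [388.0, 453.0]]
90 topB [[316.0, 358.0], [353.0, 353.0]]
345 [64, 79, 122, 80, 39, 42, 41, 38, 35, 51, 61, 62, 61, 62, 50, 47, 47, 48, 47, 65, 57, 48, 67, 51, 51, 223, 250, 249, 204, 138, 124, 156, 248, 249, 249, 248, 195, 133, 135, 132, 178, 240, 189, 160, 159]
355 [65, 72, 86, 128, 121, 149, 85, 38, 40, 41, 38, 37, 48, 48, 50, 41, 56, 62, 63, 57, 47, 50, 51, 47, 205, 249, 249, 215, 137, 117, 144, 248, 249, 249, 249, 218, 131, 130, 132, 178, 240, 188, 158, 160, 159]
365 [74, 117, 129, 127, 88, 91, 154, 78, 36, 41, 39, 36, 40, 48, 45, 45, 97, 10
[... 3121 characters left out ...]
92, 193, 194, 193, 193, 195, 195, 195, 197, 197, 189, 164, 149, 187, 195, 196, 197, 198, 200, 199, 199, 202, 201, 201, 194, 112, 114, 112, 109, 107, 186, 215, 212, 203, 184]
295 [198, 195, 196, 196, 197, 196, 194, 176, 150, 96, 90, 88, 112, 151, 194, 198, 197, 199, 198, 200, 199, 199, 201, 202, 112, 112, 109, 109, 125, 190, 201, 208, 214, 172, 184]
299 [195, 197, 193, 193, 190, 119, 84, 92, 93, 93, 102, 102, 135, 173, 161, 195, 195, 197, 199, 199, 199, 202, 200, 187, 108, 112, 117, 171, 180, 185, 191, 193, 150, 160, 171]
303 [198, 199, 198, 147, 80, 83, 87, 98, 96, 105, 93, 119, 172, 179, 170, 161, 196, 197, 198, 199, 201, 201, 202, 201, 127, 137, 152, 163, 155, 133, 136, 132, 140, 141, 167]
```

```bash
cat > cm.py <<'E'
from h import *
def cmap(f,x0,x1,y0,y1,sx,sy):
    h=cv2.cvtColor(cv2.imread('pics/'+f),cv2.COLOR_BGR2HSV).astype(int)
    for r in range(y0,y1,sy):
        l=''
        for c in range(x0,x1,sx):
            H,S,V=h[r,c]
            l+='B' if 100<H<130 and S>110 and V>70 else ('#' if V>212 and S<40 else '+' if V>170 else '-' if V>115 else '.' if V>70 else ' ')
        print(r,l)
E
python3 - <<'E'
from cm import *
cmap('t10.png',440,580,240,310,2,3)
print();cmap('s10.png',290,420,330,480,2,3)
E
```

```text
240 ++++++++++++++++++++++++++++++++++++++++++++++++++++++++..............
243 ++++++++++++++++++++++++++++++++++++++++++++++++++++++++--............
246 +++++++++++++++++++++++++++++++++++++++++++++++++++++-..--...-++++--..
249 +++++++++++++++++++++++++++++++++++++++++++++++++++++.................
252 +++++++++++++++++++++++++++++++++++++++++++++++++++++.................
255 +++++++++++++++#++++++++++++++++++++++++++++++++++++-.................
258 +++++++++++++-+#####---+###############+++++++++++++...---..---.......
261 +++++++++++++-+####+---+############################+++---..-+........
264 +++++++++++++-+#+------#####++#########################--#..-.......-.
267 +++++++++++++-+#-------##+#####################++######-++..--....-...
270 +++++++++++++-#+--++---##################+###+#########-++...-...-....
273 ++++++++++++--#+-------##+############################+---.........--+
276 ++++++++++++--##+------##+#########+#####+############+--...--.....-++
279 ++++++++++++--####+---+#####+#######+###+####+########-.--.--.-...-+++
282 ++++++++++++--#####---+#######################
[... 3500 characters left out ...]

450 +++           -+.        ..-..-.---++############.      ..--+++++
453 +++.        .--+-         +######################-   .+++++++++++
456 ++++      .-..---         +#################+----    -+++++++++++
459 ++++.     --++++.         -#########+-----------.    ++++++++++++
462 ++++++.   ++++++-         -++-------------------.   .++++++++++++
465 ++++++-   +++++++---      --------------++######    -++++++++++++
468 ++++++- . ++++++++++.     ------+++#######+++---.--++++++++++++++
471 +++++++--+++++++++++-     +########++----------++++++++++++++++++
474 +++++++++++++++++++++     +++------------------++++++++++++++++++
477 +++++++++++++++++++++-  ..---------------------++++++++++++++++++
```

```bash
python3 - <<'E'
from cm import *
im=cv2.imread('pics/t10.png'); crop=cv2.resize(im[246:300,456:560],None,fx=4,fy=4,interpolation=cv2.INTER_CUBIC)
g=cv2.cvtColor(crop,cv2.COLOR_BGR2GRAY)
c=cv2.createCLAHE(4,(4,4)).apply(g)
H=cv2.HoughCircles(cv2.GaussianBlur(c,(5,5),0),cv2.HOUGH_GRADIENT,1,40,param1=80,param2=14,minRadius=22,maxRadius=42)
print('circles px',(H[0]/4+[456,246,0]).round(1).tolist() if H is not None else None)
# width profile of the bright tray (V>205) by column
v=cv2.cvtColor(im,cv2.COLOR_BGR2HSV)
for col in range(484,556,8):
    r=np.where(im[245:300,col].min(1)>202)[0]; print(col,r.min()+245,r.max()+245)
for rr in(262,266,270,274,278,282): print(rr,[tuple(im[rr,cc]) and int(im[rr,cc].mean()) for cc in range(460,492)], [im[rr,cc].tolist() for cc in(474,480)])
e=lambda z,x:[[*(np.array([.5206,-.2251])+(.032+x)*np.array([-.0645,-.998])),z]]
for z in(.032,.066,.12): print(z,proj('top',e(z,0)+e(z,.025)+e(z,.071)+e(z,.117)).round(1).tolist())
E
```

```text
circles px [[535.9, 275.9, 7.4], [479.6, 270.6, 9.5], [496.6, 270.1, 7.3], [516.4, 272.4, 7.7], [472.9, 258.1, 5.8], [471.9, 287.1, 9.2], [548.4, 257.4, 6.9]]Traceback (most recent call last):
  File "<stdin>", line 10, in <module>
    return umr_minimum(a, axis, None, out, keepdims, initial, where)
ValueError: zero-size array to reduction operation minimum which has no identity
```

```bash
python3 - <<'E'
from cm import *
im=cv2.imread('pics/t10.png')
g=cv2.cvtColor(im,cv2.COLOR_BGR2GRAY)
for r in range(256,288,2): print(r,g[r,462:492].tolist())
print([im[r,c].tolist() for r,c in((264,476),(270,474),(271,477),(270,482),(278,480))])
E
```

```text
256 [192, 190, 191, 173, 156, 143, 167, 220, 233, 233, 233, 231, 228, 227, 222, 222, 207, 172, 153, 153, 154, 153, 152, 161, 190, 214, 221, 217, 217, 214]
258 [195, 195, 191, 165, 137, 126, 170, 227, 242, 243, 242, 243, 244, 242, 244, 241, 221, 172, 142, 139, 138, 139, 137, 154, 196, 220, 224, 224, 224, 225]
260 [195, 197, 190, 160, 132, 130, 178, 227, 242, 244, 243, 243, 241, 238, 236, 232, 200, 158, 141, 140, 141, 137, 139, 161, 204, 223, 223, 225, 224, 224]
262 [195, 196, 189, 159, 133, 134, 179, 229, 243, 244, 238, 225, 209, 184, 158, 147, 148, 141, 138, 139, 139, 139, 142, 163, 206, 222, 224, 224, 226, 225]
264 [195, 194, 182, 153, 128, 139, 191, 233, 240, 226, 189, 153, 130, 125, 125, 128, 136, 137, 140, 138, 143, 136, 138, 172, 216, 224, 224, 225, 225, 222]
266 [192, 191, 182, 151, 128, 148, 202, 233, 226, 191, 148, 128, 125, 124, 137, 156, 148, 138, 140, 142, 140, 139, 144, 177, 218, 226, 225, 222, 212, 204]
268 [193, 190, 174, 141, 124, 154, 209, 227, 200, 152, 131, 126, 125, 127, 169, 209, 176, 142, 138, 139, 139, 137, 147, 183, 220, 226, 222, 215, 202, 213]
270 [193, 188, 
[... 765 characters left out ...]
192, 180, 151, 127, 141, 197, 233, 244, 244, 244, 244, 243, 240, 239, 225, 184, 149, 140, 138, 140, 137, 142, 176, 217, 224, 225, 225, 225, 225, 226]
282 [193, 180, 156, 138, 156, 209, 235, 243, 243, 243, 243, 242, 244, 244, 237, 184, 140, 140, 136, 138, 139, 146, 182, 218, 225, 225, 224, 224, 225, 224]
284 [194, 195, 192, 191, 189, 200, 209, 214, 216, 216, 218, 220, 220, 224, 218, 181, 161, 153, 152, 148, 145, 154, 187, 218, 224, 224, 224, 225, 224, 225]
286 [192, 193, 196, 193, 193, 194, 192, 193, 193, 194, 193, 193, 192, 192, 191, 194, 194, 192, 194, 194, 191, 190, 198, 203, 205, 208, 207, 208, 210, 211]
[[121, 125, 126], [120, 126, 130], [192, 203, 208], [131, 139, 143], [133, 140, 143]]
```

The numbers show the lower tray flat in the pan and jar 0 standing in its pocket. The upper tray is still pitched by about 12°, held at the pinched end, with its far end up. I'm easing the grip so it can settle back onto the jars.

Request:
jog_arm(
  increments=[
    [0,0,0,0,0.05],
    [0,0,0,0,0.05],
    [0,0,0,0,0.05],
    [0,0,0,0,0.05],
    [0,0,0,0,0.05],
    [0,0,0,0,0.05],
    [0,0,0,0,0.05],
    [0,0,0,0,0.05],
  ],
  grip_force=3,
)

```text
time_s: 21.52
eef_pos: [0.5077, -0.4275, 0.0197]
orientation: [-2.291, -2.148, -0.0]
contact_force: [0.7, -1.4, -1.6]
finger_gap: 0.0598
grip_force: 3.1
```

```bash
cat >> cm.py <<'E'
def marks(f,x0=456,x1=580):
    im=cv2.imread('pics/'+f); g=cv2.cvtColor(cv2.resize(im[246:300,x0:x1],None,fx=4,fy=4,interpolation=cv2.INTER_CUBIC),cv2.COLOR_BGR2GRAY)
    c=cv2.createCLAHE(4,(4,4)).apply(g)
    H=cv2.HoughCircles(cv2.GaussianBlur(c,(5,5),0),cv2.HOUGH_GRADIENT,1,40,param1=80,param2=14,minRadius=26,maxRadius=42)
    if H is not None: print('circles',sorted((H[0]/4+[x0,246,0]).round(1).tolist()))
    g=cv2.cvtColor(im,cv2.COLOR_BGR2GRAY)
    for r in(262,270,278): print(r,g[r,462:496].tolist())
E
python3 - <<'E'
from cm import *
snap('top','t11.png');snap('side','s11.png');s=ctrl.state();print(s['eef_pos'],s['contact_force'],s['wrist_torque'],s['grip_force']);marks('t11.png')
E
```

```text
[ 0.50764587 -0.42746749  0.0197111 ] [-0.43325412  0.0139276  -2.0686948 ] [-0.13613334 -0.02820342 -0.00302573] 3.0943279818166047
circles [[485.1, 270.6, 8.4], [487.6, 298.4, 7.5], [506.9, 272.4, 8.4], [527.6, 273.4, 7.5], [541.1, 275.6, 7.5], [547.9, 289.9, 7.0], [556.6, 283.1, 9.0]]
262 [195, 195, 190, 159, 131, 134, 184, 219, 189, 138, 130, 183, 231, 244, 244, 243, 243, 243, 242, 240, 238, 235, 234, 235, 235, 239, 241, 242, 242, 242, 241, 243, 242, 241]
270 [193, 188, 167, 140, 126, 164, 216, 198, 150, 127, 159, 215, 239, 243, 238, 218, 227, 241, 243, 244, 243, 243, 243, 242, 243, 243, 242, 243, 242, 238, 230, 235, 240, 242]
278 [195, 184, 152, 129, 144, 188, 206, 172, 133, 135, 190, 233, 244, 244, 244, 243, 244, 243, 241, 235, 230, 231, 227, 231, 234, 232, 234, 239, 241, 242, 243, 243, 242, 242]
```

The upper tray has settled flat. The marks are 21.5 px apart, and its end edges match a 34 mm stack offset. Releasing and checking the whole stack.

Request:
jog_arm(
  increments=[
    [0,0,0,0,0.088],
    [0,0,0,0,0.088],
    [0,0,0,0,0.088],
    [0,0,0,0,0.088],
    [0,0,0,0,0.088],
    [0,0,0.01,0,0.088],
    [0,0,0.011,0,0.088],
    [0,0,0,0,0.088],
  ],
)

```text
time_s: 22.28
eef_pos: [0.5088, -0.4287, 0.0442]
orientation: [2.289, 2.145, -0.0]
contact_force: [-0.2, -0.4, 1.4]
finger_gap: 0.0878
grip_force: 0.0
```

Request:
jog_arm(
  increments=[
    [0,0,0.03,0,0.088],
    [0,0,0.04,0,0.088],
    [0,0,0.04,0,0.088],
    [0.002,0.03,0.03,0,0.088],
    [0.002,0.03,0,0,0.088],
    [0.0012,0.02,0,0,0.088],
    [0,0,0,0,0.088],
    [0,0,0,0,0.088],
  ],
)

```text
time_s: 22.95
eef_pos: [0.5133, -0.3477, 0.1813]
orientation: [2.29, 2.149, -0.0]
contact_force: [-0.4, 0.3, -0.0]
finger_gap: 0.0883
grip_force: 0.0
```

```bash
python3 - <<'E'
from cm import *
snap('top','t12.png');snap('side','s12.png');s=ctrl.state();print(s['eef_pos'],s['contact_force'])
cmap('s12.png',300,420,340,480,2,4)
a=[];o=np.array([.5206,-.2538+.0]);u=np.array([-.0645,-.998]);w=np.array([.998,-.0645]);o[0]-=.0019
for z in(.002,.032,.036,.066): a+= [[*(o+x*u+e*w),z] for x in(0,.188) for e in(-.03,.03)]
print(proj('side',a).round(0).tolist())
g=cv2.cvtColor(cv2.imread('pics/s12.png'),cv2.COLOR_BGR2GRAY)
for c in(350,365,380): print(c,g[440:480,c].tolist())
for c in(350,365,380): print(c,g[340:376,c-25].tolist())
E
```

```text
[ 0.51299085 -0.34906531  0.1805355 ] [-0.24642634 -0.02374772  0.17738383]
340                ...-####+++++-------------.    +#--+         
344 ....     .++++-------------++####################-++        
348 ----.    .---++###################################-++       
352 +###+. ..-########################################+-+-      
356 ###################################################+-+-     
360 ####################################################+-+.    
364 ########+############################################--#.   
368 ########+#############################################--+   
372 #########-#############################################-++  
376 #########-#############################################+-++ 
380 ########++-#############################################+-+-
384 ########-#-##############################################+-+
388 ########+-+-##############################################+-
392 #########-#-+##############################################-
396 #########+-+-###############################################
400 ##########-+++###############################
[... 1975 characters left out ...]
0, 250, 243, 215, 185, 181, 182, 181, 183, 182, 181, 180, 180, 180, 180, 182, 197, 201, 182, 177, 179, 178, 177, 179, 179, 178, 178, 177, 179, 183]
350 [56, 92, 213, 207, 179, 150, 140, 144, 175, 212, 219, 220, 219, 220, 220, 228, 249, 251, 251, 252, 251, 251, 251, 251, 251, 251, 251, 251, 251, 251, 251, 251, 251, 252, 251, 251]
365 [219, 207, 175, 146, 141, 145, 181, 217, 224, 224, 224, 224, 225, 233, 249, 251, 251, 251, 244, 245, 250, 251, 251, 251, 251, 251, 251, 251, 251, 252, 251, 251, 248, 226, 248, 251]
380 [176, 146, 139, 144, 184, 220, 227, 226, 224, 225, 225, 224, 225, 224, 225, 226, 228, 233, 235, 241, 246, 248, 250, 251, 251, 251, 251, 251, 252, 252, 251, 251, 252, 252, 251, 252]
```

The picture data show both trays flat in the pan with an even seam at about row 471, and the end faces where predicted. I'm gripping the upper tray at mid-length and lifting straight up.

Request:
jog_arm(
  increments=[
    [0,0,-0.03,0,0.088],
    [0,0,-0.035,0,0.088],
    [0,0,-0.035,0,0.088],
    [0,0.001,-0.025,0,0.088],
    [0,0,-0.012,0,0.088],
    [0,0,-0.003,0,0.088],
    [0,0,0,0,0.088],
    [0,0,0,0,0.05],
  ],
  grip_force=25,
)

```text
time_s: 23.72
eef_pos: [0.5133, -0.3483, 0.0412]
orientation: [2.292, 2.147, -0.0]
contact_force: [-0.3, -0.8, -1.0]
finger_gap: 0.0834
grip_force: 0.0
```

Request:
jog_arm(
  increments=[
    [0,0,0,0,0.05],
    [0,0,0,0,0.05],
    [0,0,0,0,0.05],
    [0,0,0,0,0.05],
    [0,0,0,0,0.05],
    [0,0,0,0,0.05],
    [0,0,0,0,0.05],
    [0,0,0,0,0.05],
  ],
)

```text
time_s: 24.38
eef_pos: [0.5133, -0.3475, 0.0412]
orientation: [2.291, 2.148, 0.0]
contact_force: [-1.7, 0.3, 5.7]
finger_gap: 0.0599
grip_force: 25.0
```

Request:
jog_arm(
  increments=[
    [0,0,0.003,0,0.05],
    [0,0,0.004,0,0.05],
    [0,0,0.005,0,0.05],
    [0,0,0.005,0,0.05],
    [0,0,0.005,0,0.05],
    [0,0,0.005,0,0.05],
    [0,0,0.005,0,0.05],
    [0,0,0.005,0,0.05],
  ],
)

```text
time_s: 25.05
eef_pos: [0.513, -0.3473, 0.078]
orientation: [2.292, 2.148, -0.0]
contact_force: [0.2, -0.1, -0.8]
finger_gap: 0.0598
grip_force: 25.0
```

Request:
jog_arm(
  increments=[
    [0,0,0.015,0,0.05],
    [0,0,0.02,0,0.05],
    [0,0,0.02,0,0.05],
    [0,0,0.012,0,0.05],
    [0,0.012,0,3,0.05],
    [0.001,0.02,0,6,0.05],
    [0.001,0.02,0,6,0.05],
    [0.001,0.02,0,6,0.05],
  ],
)

```text
time_s: 25.72
eef_pos: [0.5159, -0.2745, 0.1448]
orientation: [1.856, 2.534, 0.0]
contact_force: [-0.4, 0.7, -1.4]
finger_gap: 0.06
grip_force: 25.0
```

Request:
jog_arm(
  increments=[
    [0.001,0.022,0,6,0.05],
    [0.001,0.022,0,6,0.05],
    [0.001,0.022,0,6,0.05],
    [0.001,0.022,0,6,0.05],
    [0.001,0.022,0,6,0.05],
    [0.001,0.022,0,6,0.05],
    [0.001,0.022,0,6,0.05],
    [0.001,0.022,0,6,0.05],
  ],
)

```text
time_s: 26.38
eef_pos: [0.524, -0.0982, 0.1449]
orientation: [0.664, 3.07, -0.0]
contact_force: [0.6, 0.6, -1.3]
finger_gap: 0.0599
grip_force: 25.0
```

Request:
jog_arm(
  increments=[
    [0.001,0.022,0,6,0.05],
    [0.001,0.022,0,6,0.05],
    [0.001,0.022,0,6,0.05],
    [0.001,0.022,0,6,0.05],
    [0.001,0.022,0,3,0.05],
    [0,0.014,0,0,0.05],
    [0,0,0,0,0.05],
    [0,0,0,0,0.05],
  ],
)

```text
time_s: 27.05
eef_pos: [0.529, 0.025, 0.1448]
orientation: [-0.065, 3.141, -0.001]
contact_force: [0.4, -0.5, -2.2]
finger_gap: 0.0598
grip_force: 25.0
```

```bash
python3 - <<'E'
from cm import *
snap('top','t13.png');snap('side','s13.png');s=ctrl.state();print(s['eef_pos'],s['orientation'],s['contact_force'])
cmap('s13.png',300,400,330,480,2,4); cmap('t13.png',460,566,248,298,2,3)
E
```

```text
[0.52912671 0.02406767 0.14466166] [-6.18019416e-02  3.14073919e+00 -4.28679343e-04] [ 0.43753944 -0.17345156 -1.71209036]
330                                                   
334                                      ..--#######++
338                       ..--+######++++------------#
342        ...-+#######+++------------++#############-
346 ####++++-----------++#############################
350 ---++++###########################################
354 ##################################################
358 ##################################################
362 ##################################################
366 ##################################################
370 ##################################################
374 ##############+########+##########################
378 #############+++######+++#########################
382 ########+####+++##################################
386 ########+#####+++#################################
390 #########+########################################
394 #########++#######################################
398 ##########+#####++#########+##########
[... 1398 characters left out ...]
++++
263 +++-+##---+#######++--+#########################+++++
266 +++-+#---########---+#######+---+######+++++####+++++
269 ++--#+--+########--+#######+--+#######----+####++++++
272 ++--#+--+########--+#######+--########---#######+++++
275 ++--##---#######+--+#######+--########--+########++++
278 ++--###+--+######+--+######---+######+---#######+++++
281 ++--###############++++#####+---######---+######+++++
284 ++++++#################################+--++###++++++
287 +++++++++++++++++++++++++######################++++++
290 +++++++++++++++++++++++++++++++++++++++++++++#+++++++
293 +++++++++++++++++++++++++++++++++++++++++++++++++++++
296 +++++++++++++++++++++++++++++++++++++++++++++++++++++
```

All four jars stand in the tray in the pan. Laying the emptied tray flat on the bench.

Request:
jog_arm(
  increments=[
    [0,0,-0.025,0,0.05],
    [0,0,-0.03,0,0.05],
    [0,0,-0.03,0,0.05],
    [0,0,-0.025,0,0.05],
    [0,0,-0.015,0,0.05],
    [0,0,-0.007,0,0.05],
    [0,0,-0.004,0,0.05],
    [0,0,-0.002,0,0.05],
  ],
)

```text
time_s: 27.82
eef_pos: [0.5294, 0.0242, 0.0066]
orientation: [-0.062, 3.14, -0.0]
contact_force: [0.4, -0.7, -2.6]
finger_gap: 0.0599
grip_force: 25.0
```

Request:
jog_arm(
  increments=[
    [0,0,-0.001,0,0.05],
    [0,0,0,0,0.05],
    [0,0,0,0,0.05],
    [0,0,0,0,0.05],
    [0,0,0,0,0.088],
    [0,0,0,0,0.088],
    [0,0,0,0,0.088],
    [0,0,0,0,0.088],
  ],
)

```text
time_s: 28.48
eef_pos: [0.5291, 0.0247, 0.0056]
orientation: [-0.063, 3.141, -0.0]
contact_force: [0.0, -0.1, -0.1]
finger_gap: 0.0843
grip_force: 0.0
```

Request:
jog_arm(
  increments=[
    [0,0,0.01,0,0.088],
    [0,0,0.02,0,0.088],
    [0,0,0.03,0,0.088],
    [0,0,0.04,0,0.088],
    [0,0,0.04,0,0.088],
    [0,0,0.03,0,0.088],
    [-0.02,0,0,0,0.088],
    [-0.02,0,0,0,0.088],
  ],
)

```text
time_s: 29.15
eef_pos: [0.4894, 0.0246, 0.1779]
orientation: [-0.063, 3.136, -0.002]
contact_force: [-0.7, -0.0, -0.3]
finger_gap: 0.0878
grip_force: 0.0
```

```bash
python3 - <<'E'
from cm import *
snap('top','t14.png');snap('side','s14.png');s=ctrl.state();print(s['eef_pos'],s['contact_force'],s['time_s'])
cmap('s14.png',244,360,240,310,2,4)
a,b=cv2.imread('pics/s14.png').astype(int),cv2.imread('pics/s0.png').astype(int)
print('bystander change',[(n,np.abs(a-b)[y0:y1,x0:x1].mean().round(1)) for n,x0,x1,y0,y1 in(('turq',240,305,296,338),('orange',348,370,225,252),('timer',295,325,228,248),('funnel',215,248,234,264),('stopper',415,450,255,308),('amber',395,428,215,265))])
E
```

```text
[0.48694299 0.02507563 0.17663926] [-0.42077496 -0.39671522 -0.9618196 ] 29.25
240                         .##############-             -++++
244                         .##############.             -++++
248 +.                       ......---++++-              -++++
252 ##+                                                   -+++
256 ###.                                 ..-+########.        
260 ##.                       ..-+####################.       
264 .              ..--+###############################-      
268      ..-+###########################################-     
272    .##############################################+++     
276     +###################################+++++++++++++     
280     -#########################++++++++++++++++++++++-     
284     .+##############++++++++++++++++++++++++++-...        
288      -+##+++++++++++++++++++++++++++-...                  
292       -+++++++++++++++++++-...                            
296       .+++++++++-...+++++++++.                            
300    .......        .-+++++++++-                            
304 -++++++++.         -++++++++--.                           
308 +++++++++-.        .----++---.                            
bystander change [('turq', np.float64(5.7)), ('orange', np.float64(2.0)), ('timer', np.float64(0.9)), ('funnel', np.float64(3.0)), ('stopper', np.float64(1.1)), ('amber', np.float64(1.2))]
```

The tray lies flat and clear of the hand, and the bystanders show no meaningful change. Handing in.

```bash
python3 -c "
from bench import ctrl
print(ctrl.sign_off())"
```

```text
the job is handed in; nothing more can be done
None
```

The job is handed in at about 29 s: all four jars stand on their caps in the formerly empty tray, flat in the drip pan, and the emptied tray lies flat on the bench where the full tray stood. During the last part of the turn the upper tray's far end lifted by about 12°, uncovering at least the end jar (which stayed upright), and it reseated flat on all four before I lifted it away; the end state was checked from pixel values because all ten picture views were used.

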